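Roll the push-in edge trim home on a kitchen shelf board

TASK

The grey edge trim on the standing shelf board is only started in its groove. Take the hand roller from its rest and roll it along the trim with firm, even pressure (about 20 to 24 N, never over 32 N, or the trim is marked) until the trim sits down flush on the board from end to end, then stand the roller back in its rest, upright with the wheel in the trough. Press with the roller only, and leave everything else on the worktop where it is.

Things in the scene. Friction and masses are not known exactly. Their poses are not given: they have to be found in the camera images.
- stand: Two wooden panel feet fixed on the worktop, holding a white shelf board upright on its long edge: board 304 mm long (along y), 20 mm thick (x), about 100 mm deep. Origin: on the worktop under the board's middle; axes level, z up. Feet at y = -95 and +95 mm, 130 x 45 mm, 62 mm high. Grey push-in edge trim (cap 20 mm wide, 4 mm thick) lies all along the board's upper edge.
- edge (a point): Point 129 mm above the stand's origin, on its z axis: nominally the top of the seated trim at mid-length. The board's lower edge was scribed to an uneven wall, so its upper edge is not level: the seated top really lies up to 8 mm higher or lower at mid-length and slopes up to 0.05 rad along its length (8 mm more at the ends). No pose shows this error; it must be felt.
- rest: Light wooden tool rest, fixed, 112 x 110 mm, right or left of the board (a grey plastic caddy of fittings, 110 x 130 x 50 mm, stands on the other side). Two rails 100 mm long along its y, tops 32 mm above the origin, 36 mm apart: the trough between (x = -18 to 18 mm) is open at both ends, its floor 8 mm above the origin. Origin: underside centre.
- roller: Loose hand roller, 159 mm tall, 0.2 to 0.4 kg, upright in the rest. Black rubber wheel (radius 25, 30 mm wide) in an aluminium fork (47 mm in x, 34 in y, from 14 to 64 mm up). Origin: the wheel's lowest point, on the centre line; z up the handle; x along the axle, so it rolls along y. In the rest the fork's cheeks stand on the rails: origin 18 mm above the rest's, y along the rest's y.
- handle (a point): Grip point of the roller, 127 mm above its origin on the centre line, in the flat-sided beech handle: 30 mm in x, 26 mm in y, from 77 to 159 mm above the roller's origin. Best gripped across its y faces.
- wheel (a joint): Turning of the roller's wheel about its axle, rad, 0 at the start, free to spin; 1 rad is 25 mm rolled.
- trim1 (a joint): How far the trim has gone in at the 38 mm long section centred -133 mm along the stand's y, m: 0 is 6 mm proud, 0.006 fully seated. Its barbs hold it wherever it is left; it moves down only under more than about 15 N on a section, then goes hard at the bottom. Starts 0.0005 to 0.003. The trim is marked by more than 32 N.
- trim2 (a joint): How far the trim has gone in at the 38 mm long section centred -95 mm along the stand's y, m: 0 is 6 mm proud, 0.006 fully seated. As trim1.
- trim3 (a joint): How far the trim has gone in at the 38 mm long section centred -57 mm along the stand's y, m: 0 is 6 mm proud, 0.006 fully seated. As trim1.
- trim4 (a joint): How far the trim has gone in at the 38 mm long section centred -19 mm along the stand's y, m: 0 is 6 mm proud, 0.006 fully seated. As trim1.
- trim5 (a joint): How far the trim has gone in at the 38 mm long section centred 19 mm along the stand's y, m: 0 is 6 mm proud, 0.006 fully seated. As trim1.
- trim6 (a joint): How far the trim has gone in at the 38 mm long section centred 57 mm along the stand's y, m: 0 is 6 mm proud, 0.006 fully seated. As trim1.
- trim7 (a joint): How far the trim has gone in at the 38 mm long section centred 95 mm along the stand's y, m: 0 is 6 mm proud, 0.006 fully seated. As trim1.
- trim8 (a joint): How far the trim has gone in at the 38 mm long section centred 133 mm along the stand's y, m: 0 is 6 mm proud, 0.006 fully seated. As trim1.
- mug: White ceramic mug, 82 mm across, 95 mm tall, bystander. Origin: underside centre.
- mill: Dark wooden pepper mill, 54 mm across, 158 mm tall, bystander. Origin: underside centre.
- tape: Black tape measure, 66 x 36 x 58 mm, bystander. Origin: underside centre.
- offcut: Offcut of the same trim, 115 mm long (along its y), 20 mm wide, lying loose, cap down, bystander. Origin: underside centre.
- mallet: Rubber mallet lying down, head 90 mm long and 54 mm across, handle 220 mm along its y, bystander. Origin: under the middle of the head.
- turner: Wooden kitchen turner lying down, along its x, bystander. Origin: underside centre.

How it is judged:
By the outcome, as a careful person would: the job done as asked, in the order asked, and still so for the second after the job is handed in, with the robot touching nothing.
It also fails if it takes over 72 s, if anything falls off the work surface, if the arm or the gripper's body presses on something with over 40 N, if the wrist force passes 120 N, or if a joint passes its speed limit or range.

ROBOT

A 6-joint arm with a two-finger parallel gripper is mounted at the origin on the work surface. World frame = base frame: x ahead of the robot, y to its left, z up, the work surface at z = 0. Lengths are in mm, angles in degrees, forces in N, time in s.
With the tool pointing down it reaches from about 300 to 875 mm from the base axis. Payload 6.4 kg.
Tool frame: the origin (TCP) lies at the very end of the fingers, on their centre line; the grasp point (between the pads) lies 19 mm behind it; z points along the fingers, y is the line along which they close (so a half turn about z gives the same grasp; the last joint's range is limited). The gripper opens to 85 mm and grips with 20 to 120 N. Pads are 22 mm wide; open, the fingers measure 114 mm over their backs; the gripper's body (76 mm by 85 mm) begins 54 mm behind the grasp point. The pads swing forward as they close: fully open they stand 13 mm farther back than shut.
Start: joints at [-78.512, 10.359, 92.074, -0, 77.567, -11.82], TCP at [227.529, -528.083, 231.288] pointing down, gripper open.
Joint ranges: [-171.53, 171.53], [-51.25, 118.39], [17.06, 147.69], [-65.23, 245.23], [0, 150.52], [-178.68, 178.68]. Speed limits (degrees/s): [147.25, 147.25, 172.46, 180, 180, 180].

INTERFACE

Orientations are given as [roll, pitch, yaw] about the fixed x, y, z axes, in that order (R = Rz(yaw) Ry(pitch) Rx(roll)).
In Python, from rig import robot gives the robot as it stands. The module is installed in compiled form; this text tells all that it offers.
- The arm moves only by the shell command python3 -m jog 'ROWS' [FORCE]. ROWS is JSON, a list of rows, each a list of 7 numbers: the shift along the tool's x, y, z in mm, then the turn, a rotation vector about the tool's x, y, z in rad, then the closure, from -1 (fully open) to 1 (shut). A call has 1 to 12 rows; each row is the pose to reach, as a shift and turn from the pose commanded when the call began, along the tool's axes at that moment; what a row does not reach only later rows make up. A row lasts 1/8 s, in which the tool goes at most 62.5 mm and 10.7 degrees, less where a joint would pass 70% of its speed; a pose out of reach is approached as far as the arm can. A call with a gripper value outside its range is refused whole. The fingers move at their own pace and stop on an object; FORCE is the grip in N (left out, the last holds). Time passes only in rows, so rows that repeat a pose let the fingers close. It gives the time, the measured TCP pose, the force, the opening and the grip force at its end, in the units of the state.
- robot.get_state(): the state, without advancing time (a new reading comes with each control period).
- robot.camera(name): name is "scene" or "top" or "wrist"; returns a dict with "pixels" (420x560x3 uint8, red, green, blue), "range_z" (420x560 float32, mm along the optical axis (not along the pixel's ray), 0 where there is no reading), "fx", "fy", "cx", "cy" (pixels), "position" and "rotation" of the camera in the world. Camera axes: x right, y down, z forward; pixel columns grow to the right and rows downward; lengths in mm; the calibration is good to about 2 mm. A picture is of the moment at which its call begins.
- robot.job_done(): hands the job in; it is judged then, once.
The state is a dict: "time": time; "q": joint angles; "dq": joint speeds; "joint_efforts": joint torques, N m; "ee_pos": TCP position; "tool_rot": TCP orientation; "contact_force": force on the tool from outside, world axes, zero at the start; "torque": the same for the moment, N m; "width": finger opening in mm; "grasp_force": force on a finger pad.
Only numpy, scipy, OpenCV 4.12 (cv2) and the standard library are available. Lean on these libraries where they do the work, as an engineer would, in place of code of your own. Each camera call takes 0.05 s, during which the arm holds its last target. There are 200 camera calls.

## Working session

There is one attempt and no reset: what is moved stays moved. The work goes in short steps, Python scripts to look and compute and a shell command to move; the robot and the scene stay as the last step left them, time stands still between calls to the robot, and variables do not carry over. Pictures are saved under pics/ and viewed, at most 10 in all, crops included, and the job is handed in when it is done.

```bash
mkdir -p pics; cat > h.py <<'E'
import numpy as np,cv2
from rig import robot
def snap(n,f):
    c=robot.camera(n); cv2.imwrite('pics/'+f+'.png',cv2.cvtColor(c['pixels'],cv2.COLOR_RGB2BGR)); np.save('pics/'+f+'.npy',world(c)); return c
def world(c):
    v,u=np.mgrid[0:420,0:560]; z=c['range_z']
    p=np.stack([(u-c['cx'])/c['fx']*z,(v-c['cy'])/c['fy']*z,z],-1)
    R=np.array(c['rotation']); 
    if R.shape!=(3,3):
        from scipy.spatial.transform import Rotation as Ro; print(R); R=Ro.from_euler('xyz',R,degrees=True).as_matrix()
    return p@R.T+np.array(c['position'])
E
python3 - <<'E'
from h import *
for n in('top','scene'):
    c=snap(n,n+'0'); print(n,c['position'],c['rotation'],c['fx'])
print(robot.get_state())
E
```

```text
[-168.68025625   -1.07878205  -88.53689072]
top [ 336.56679202    2.6055018  1236.5871916 ] [-168.68025625   -1.07878205  -88.53689072] 522.2027872211028
[-134.90112833   -0.99746662   61.84349355]
scene [1144.97237129 -298.09042436  757.12273066] [-134.90112833   -0.99746662   61.84349355] 384.4718451821232
{'time': 0.1, 'q': array([-7.85124480e+01,  1.03952927e+01,  9.21255948e+01, -4.38724226e-04,
        7.75674837e+01, -1.18193903e+01]), 'dq': array([ 0.1652304 , -0.07506599, -0.1763322 ,  0.13228836, -0.03744842,
       -0.01833995]), 'joint_efforts': array([-5.01180130e-04, -4.45884275e+01, -3.52240455e+01, -4.60261817e-04,
        4.20043798e-03,  2.56636035e-06]), 'ee_pos': array([ 227.42353808, -527.57980698,  230.50004692]), 'tool_rot': array([-1.79913415e+02, -1.76816046e-02,  2.33070237e+01]), 'contact_force': array([-1.04029106,  0.32585886, -0.17302351]), 'torque': array([-0.07772937, -0.0148798 ,  0.02319422]), 'grasp_force': 0.0, 'width': 85.64364790871625}
```

View pics/top0.png

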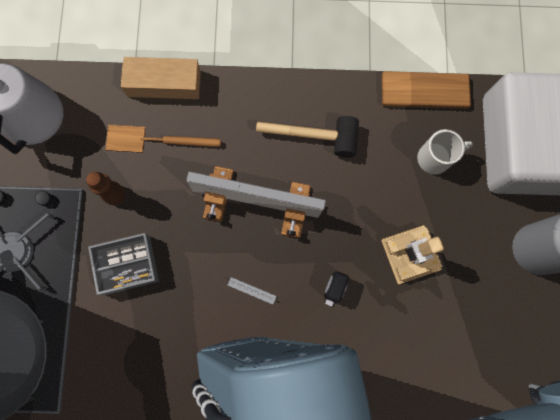

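View pics/scene0.png

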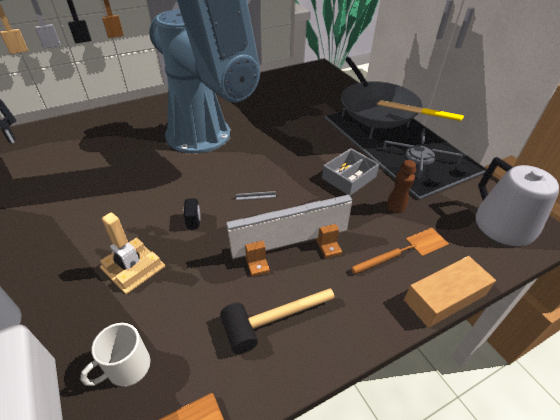

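Top view: board from (189,181) to (322,207), rest at about (412,255) with the handle top at (432,245). The caddy is on the left, the mallet beyond the board and the tape at (337,288).

```bash
python3 - <<'E'
from h import *
P=np.load('pics/top0.npy')
def box(m):
    p=P[m][:,:2].astype(np.float32); r=cv2.minAreaRect(p); return len(p),r,np.median(P[m][:,2])
v,u=np.mgrid[0:420,0:560]
Z=P[...,2]
b=(u>175)&(u<340)&(v>165)&(v<225)&(Z>112)&(Z<150)
print('board',box(b)); p=P[b]; d=p[:,:2]-p[:,:2].mean(0); w,V=np.linalg.eigh(np.cov(d.T)); ax=V[:,1]; print('axis',ax,np.degrees(np.arctan2(*ax[::-1])),p.mean(0))
t=d@ax
for a in range(-150,150,38):
    m=(t>a)&(t<a+38); print(a,np.round(np.median(p[m],0),1))
r=(u>370)&(u<450)&(v>215)&(v<295)
for lo,hi in((165,185),(22,40),(4,16),(75,90)): 
    m=r&(Z>lo)&(Z<hi); print(lo,box(m) if m.sum()>4 else m.sum())
for px in((432,245),(425,247),(395,245),(405,270),(420,235),(412,255)): print(px,np.round(P[px[1],px[0]],1))
S=np.load('pics/scene0.npy'); v,u=np.mgrid[0:420,0:560]
m=(u>95)&(u<170)&(v>205)&(v<295)
for lo,hi in((172,185),(100,170),(26,38)):
    k=m&(S[...,2]>lo)&(S[...,2]<hi);p=S[k]; print('scene',lo,len(p),p.mean(0) if len(p) else 0, cv2.minAreaRect(p[:,:2].astype(np.float32)) if len(p) else 0)
im=cv2.imread('pics/top0.png')[205:305,365:465]; im2=cv2.imread('pics/scene0.png')[200:300,90:190]
cv2.imwrite('pics/crop.png',cv2.resize(np.hstack([im,im2]),None,fx=4,fy=4,interpolation=cv2.INTER_CUBIC))
E
```

```text
board (1475, ((593.1403198242188, 37.555564880371094), (304.2242431640625, 21.505229949951172), 79.82852935791016), np.float64(128.37761757101725))
axis [0.17520461 0.98453204] 79.90943484270747 [592.08481733  38.80132417 127.59662144]
-150 [568.9 -90.4 126.5]
-112 [575.5 -52.1 126. ]
-74 [582.1 -14.9 127.7]
-36 [589.3  22.4 127.6]
2 [595.5  59.7 128.8]
40 [601.9  96.7 130.7]
78 [608.9 134.4 129.7]
116 [615.2 169.7 131.2]
165 (191, ((478.5799560546875, -337.0547180175781), (29.794815063476562, 26.879318237304688), 23.974775314331055), np.float64(175.70990200128563))
22 (1002, ((476.4375915527344, -332.26702880859375), (95.83370208740234, 100.52788543701172), 19.696453094482422), np.float64(31.88082586352664))
4 (806, ((476.588623046875, -331.8428649902344), (185.6219024658203, 189.6595001220703), 1.4445021152496338), np.float64(7.328373753490837))
75 (186, ((478.4648132324219, -336.84869384765625), (47.20256423950195, 33.97267532348633), 20.488271713256836), np.float64(81.3669719790131))
(432, 245) [ 477.5 -330.2  177.2]
(425, 247) [ 476.  -322.6  154.1]
(395, 245) [ 494.2 -288.8   33.7]
(405, 270) [ 436.9 -310.8   33.8]
(420, 235) [ 519.4 -347.9   33.5]
(412, 255) [ 469.  -320.7   60.1]
scene 172 130 [ 483.38326686 -337.77335217  175.88259195] ((481.4548645019531, -338.079345703125), (30.28672981262207, 24.792285919189453), 18.160097122192383)
scene 100 357 [ 492.42623645 -336.95436264  136.33167613] ((489.744384765625, -340.4878845214844), (34.37904739379883, 19.554855346679688), 69.84364318847656)
scene 26 755 [ 492.81835265 -330.82741034   31.59316622] ((479.5902404785156, -332.4313659667969), (99.76496124267578, 100.22543334960938), 19.58915901184082)
```

View pics/crop.png

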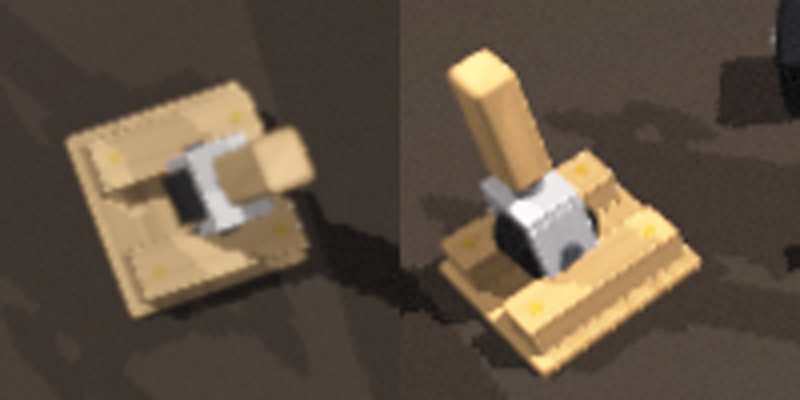

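Close-up: the roller stands upright, with the handle top at about (285,158) in the left half. The rails run lower left to upper right at yaw ≈ 20°, and nothing crowds the handle. Next I move above it.

```bash
cat >> h.py <<'E'
def plan(cur,goal):
    "cur/goal: x,y,z,yaw (tool down) -> tool-frame shift, turn about tool z"
    a=np.radians(cur[3]); d=np.array(goal[:3])-cur[:3]
    print(np.round([d[0]*np.cos(a)+d[1]*np.sin(a), d[0]*np.sin(a)-d[1]*np.cos(a), -d[2]],1), round(np.radians(cur[3]-goal[3]),4))
E
python3 -m jog '[[40,-10,0,0,0,0.01,-1],[85,-20,0,0,0,0.02,-1],[140,-34,0,0,0,0.03,-1],[195,-48,0,0,0,0.04,-1],[245,-60,0,0,0,0.05,-1],[285,-70,0,0,0,0.058,-1],[307,-75.5,0,0,0,0.058,-1],[307,-75.5,0,0,0,0.058,-1],[307,-75.5,0,0,0,0.058,-1]]' 80
python3 - <<'E'
from h import *
snap('wrist','w1')
P=np.load('pics/w1.npy');Z=P[...,2]
D=np.hypot(P[...,0]-479,P[...,1]+337)<60
for lo,hi in((170,182),(74,90),(28,36)):
    p=P[D&(Z>lo)&(Z<hi)]; print(lo,len(p),p.mean(0) if len(p) else '',cv2.minAreaRect(p[:,:2].astype(np.float32)) if len(p) else '')
E
```

```text
time: 1.23
ee_pos: [479.0, -337.5, 230.9]
tool_rot: [-180.0, 0.0, 20.0]
contact_force: [-1.1, 0.4, -0.6]
width: 85.1
grasp_force: 0.0
[ 1.62653120e+02 -4.00762601e-02 -7.00686785e+01]
170 1897 [ 482.19104559 -337.9911607   175.63575356] ((481.13031005859375, -338.3393859863281), (28.945606231689453, 25.788217544555664), 21.12788963317871)
74 754 [ 495.0283933  -332.78907545   81.22146921] ((486.9250183105469, -336.05718994140625), (33.42827224731445, 33.64071273803711), 21.33306121826172)
28 4125 [ 489.41062929 -329.65936289   31.5101533 ] ((478.4010314941406, -334.114013671875), (96.13967895507812, 99.39242553710938), 20.129295349121094)
```

View pics/w1.png

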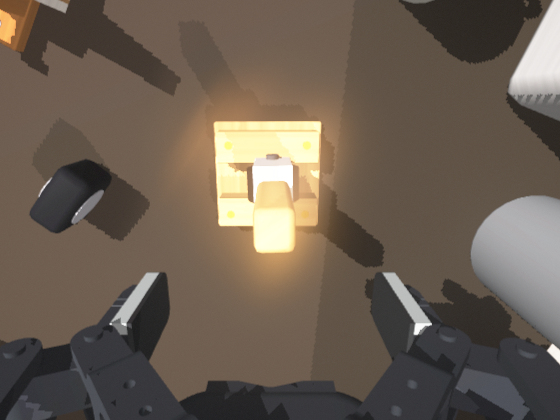

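The wrist view shows the handle centred between the open fingers, at (273,220), and squared to them. I descend and grip.

```bash
python3 -m jog '[[1,1,30,0,0,0,-1],[1,1,60,0,0,0,-1],[1,1,85,0,0,0,-1],[1,1,105,0,0,0,-1],[1,1,105,0,0,0,-1],[1,1,105,0,0,0,1],[1,1,105,0,0,0,1],[1,1,105,0,0,0,1],[1,1,105,0,0,0,1],[1,1,105,0,0,0,1]]' 100
python3 -m jog '[[0,0,0,0,0,0,1],[0,0,-8,0,0,0,1],[0,0,-25,0,0,0,1],[0,0,-50,0,0,0,1],[0,0,-85,0,0,0,1],[0,0,-120,0,0,0,1],[0,0,-130,0,0,0,1],[0,0,-130,0,0,0,1]]' 100
python3 - <<'E'
from h import *
s=robot.get_state(); print(s['contact_force'],s['torque'],s['width'],s['grasp_force'],s['ee_pos'],s['tool_rot'])
snap('scene','s1')
E
```

```text
time: 2.52
ee_pos: [481.4, -338.5, 127.3]
tool_rot: [179.9, -0.0, 20.0]
contact_force: [0.2, -0.7, 5.5]
width: 25.3
grasp_force: 98.0
time: 3.52
ee_pos: [480.9, -337.9, 256.5]
tool_rot: [180.0, -0.0, 20.0]
contact_force: [0.3, 0.3, -3.3]
width: 25.1
grasp_force: 98.0
[ 0.34476454  0.33884661 -3.34989321] [0.00471492 0.04086498 0.01107209] 25.07306550071124 98.01910042762756 [ 480.90862379 -337.85473531  256.52311789] [ 1.79964174e+02 -1.63763906e-02  1.99875557e+01]
[-134.90112833   -0.99746662   61.84349355]
```

View pics/s1.png

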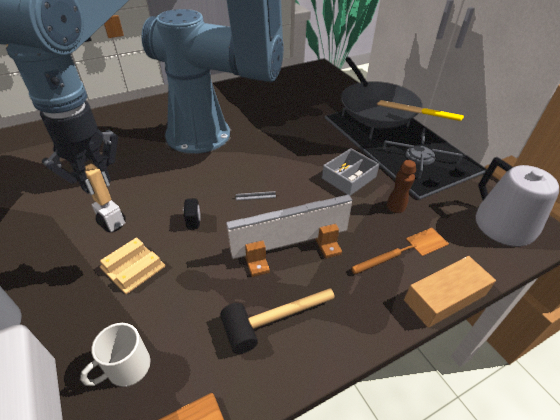

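The roller is held upright, weighs about 3 N, and the rest is undisturbed. I move over the near end of the trim, to s = −140.

```bash
python3 -m jog '[[12,-14,0,0,0,0.05,1],[33,-39,0,0,0,0.13,1],[61,-73,0,0,0,0.22,1],[92,-109,0,0,0,0.31,1],[122,-145,0,0,0,0.4,1],[147,-175,0,0,0,0.49,1],[160,-190,0,0,0,0.526,1],[163.2,-193.8,0,0,0,0.526,1],[163.2,-193.8,0,0,0,0.526,1],[163.2,-193.8,0,0,0,0.526,1]]' 110
python3 -m jog '[[0,0,5,0,0,0,1],[0,0,10,0,0,0,1],[0,0,14,0,0,0,1],[0,0,17,0,0,0,1],[0,0,17,0,0,0,1]]'
python3 -c "
from h import *
c=snap('top','t2');P=np.load('pics/t2.npy');s=robot.get_state();print(s['contact_force'],s['ee_pos'],s['tool_rot'])
im=cv2.imread('pics/t2.png')[130:250,170:350];cv2.imwrite('pics/t2c.png',cv2.resize(im,None,fx=4,fy=4,interpolation=cv2.INTER_CUBIC))
snap('wrist','w2')"
```

```text
time: 4.82
ee_pos: [567.6, -100.9, 255.8]
tool_rot: [180.0, 0.0, -10.2]
contact_force: [0.4, 1.0, -2.7]
width: 24.6
grasp_force: 107.8
time: 5.45
ee_pos: [567.9, -99.9, 238.9]
tool_rot: [-180.0, 0.0, -10.1]
contact_force: [0.6, -0.8, -2.6]
width: 25.0
grasp_force: 107.8
[-168.68025625   -1.07878205  -88.53689072]
[-0.07798336  0.01331824 -3.37891129] [567.99445725 -99.91964722 239.19906269] [-1.79998650e+02  1.02029618e-02 -1.01494215e+01]
[ 1.62723666e+02 -7.43246091e-02 -1.00197371e+02]
```

View pics/w2.png

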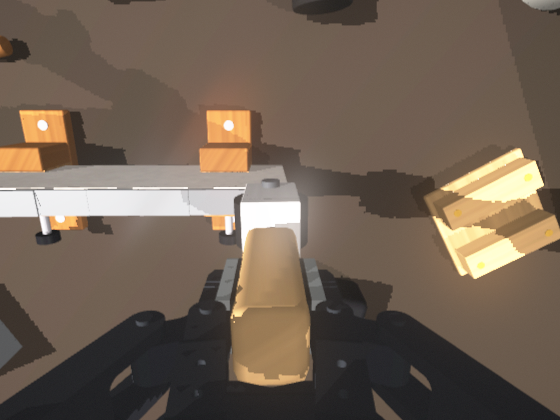

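The view from above the wrist shows the board parallel to the tool, with the wheel over its right end at (270,190). I check the lateral offset and top height from this cloud.

```bash
python3 - <<'E'
from h import *
P=np.load('pics/w2.npy'); Z=P[...,2]
a=np.radians(10.15); e=np.array([np.sin(a),np.cos(a)]); n=np.array([np.cos(a),-np.sin(a)])
q=P[...,:2]-[568,-99.9]; s=q@e-140; l=q@n
for a0 in range(-155,20,20):
    m=(s>a0)&(s<a0+20)&(abs(l)<25)&(Z>113)&(Z<150)
    # exclude fork: above 140
    if m.sum()>5: print(a0,m.sum(),np.percentile(l[m],[3,50,97]).round(1),np.median(Z[m&(Z<140)]).round(1),s[m].min().round(1))
E
```

```text
-155 26 [22.  22.3 22.5] nan -154.4
-135 98 [ 9.7 12.7 22. ] 125.5 -133.1
-115 688 [-6.9  4.9 12.8] 125.7 -114.4
-95 789 [-6.8  4.4 12.8] 126.1 -95.0
-75 789 [-6.4  4.6 12.8] 127.3 -75.0
-55 775 [-6.2  4.9 12.8] 127.4 -55.0
-35 792 [-6.3  4.7 13. ] 127.1 -34.9
-15 790 [-6.1  5.  13. ] 127.6 -15.0
5 812 [-6.4  4.8 13. ] 128.0 5.0
  return _methods._mean(a, axis=axis, dtype=dtype,
  ret = ret.dtype.type(ret / rcount)
```

The board centre lies about 2.5–3 mm to +tool x (both cameras agree relative to the handle), so I correct that and come down gently.

```bash
python3 -m jog '[[1.5,0,1,0,0,0,1],[2.5,0,2,0,0,0,1],[2.5,0,3,0,0,0,1],[2.5,0,3,0,0,0,1]]'; python3 -m jog '[[0,0,1,0,0,0,1],[0,0,1.5,0,0,0,1],[0,0,2,0,0,0,1],[0,0,2,0,0,0,1]]'
```

```text
time: 6.05
ee_pos: [570.5, -100.4, 236.3]
tool_rot: [-180.0, -0.0, -10.2]
contact_force: [0.0, -0.3, -4.0]
width: 24.5
grasp_force: 108.1
time: 6.55
ee_pos: [570.9, -100.7, 236.0]
tool_rot: [180.0, -0.1, -10.1]
contact_force: [-3.1, -0.1, 7.6]
width: 24.5
grasp_force: 108.9
```

```bash
python3 -m jog '[[0,0,0.5,0,0,0,1],[0,0,1,0,0,0,1],[0,0,1,0,0,0,1]]';python3 -m jog '[[0,0,0.5,0,0,0,1],[0,0,0.8,0,0,0,1],[0,0,0.8,0,0,0,1]]'
```

```text
time: 6.92
ee_pos: [571.0, -100.8, 235.8]
tool_rot: [179.9, -0.1, -10.1]
contact_force: [-4.2, 0.3, 10.7]
width: 24.8
grasp_force: 109.3
time: 7.3
ee_pos: [571.0, -100.8, 235.1]
tool_rot: [179.9, -0.1, -10.1]
contact_force: [-4.1, 0.4, 11.6]
width: 24.6
grasp_force: 109.3
```

```bash
python3 -m jog '[[0,0,0.7,0,0,0,1],[0,0,1.4,0,0,0,1],[0,0,1.4,0,0,0,1]]';python3 -m jog '[[0,0,0.6,0,0,0,1],[0,0,1.2,0,0,0,1],[0,0,1.2,0,0,0,1]]';
```

```text
time: 7.68
ee_pos: [571.0, -100.9, 233.7]
tool_rot: [179.9, -0.1, -10.2]
contact_force: [-4.5, -0.1, 11.8]
width: 24.3
grasp_force: 109.4
time: 8.05
ee_pos: [571.0, -100.8, 232.4]
tool_rot: [179.9, -0.1, -10.1]
contact_force: [-2.8, -0.2, 10.7]
width: 24.9
grasp_force: 109.4
```

```bash
python3 -m jog '[[0,0,0.6,0,0,0,1],[0,0,1.0,0,0,0,1],[0,0,1.0,0,0,0,1]]';python3 -m jog '[[0,0,0.4,0,0,0,1],[0,0,0.7,0,0,0,1],[0,0,0.7,0,0,0,1]]';
```

```text
time: 8.43
ee_pos: [571.0, -100.8, 231.5]
tool_rot: [179.9, -0.1, -10.1]
contact_force: [-3.9, 0.5, 11.4]
width: 24.9
grasp_force: 109.4
time: 8.8
ee_pos: [571.2, -100.9, 231.2]
tool_rot: [179.9, -0.2, -10.1]
contact_force: [-4.8, -0.0, 13.2]
width: 25.1
grasp_force: 109.6
```

```bash
python3 -m jog '[[0,0,0.3,0,0,0,1],[0,0,0.5,0,0,0,1],[0,0,0.5,0,0,0,1]]';python3 -m jog '[[0,0,0.4,0,0,0,1],[0,0,0.5,0,0,0,1],[0,0,0.5,0,0,0,1]]';
```

```text
time: 9.18
ee_pos: [571.2, -101.0, 231.1]
tool_rot: [179.9, -0.2, -10.1]
contact_force: [-4.7, 0.5, 15.0]
width: 24.9
grasp_force: 109.9
time: 9.55
ee_pos: [571.3, -101.1, 231.1]
tool_rot: [179.9, -0.2, -10.1]
contact_force: [-6.1, 0.9, 17.7]
width: 24.7
grasp_force: 110.2
```

The bottom is felt: seated at TCP z ≈ 231.1 with about 21 N. Now I roll along the board (−tool y) in short checked stretches.

```bash
python3 -m jog '[[0,-3,0,0,0,0,1],[0,-6,0,0,0,0,1],[0,-9,0,0,0,0,1],[0,-12,-0.1,0,0,0,1]]';python3 -m jog '[[0,-3,0,0,0,0,1],[0,-6,0,0,0,0,1],[0,-8,0,0,0,0,1]]'
```

```text
time: 10.05
ee_pos: [573.3, -89.4, 231.3]
tool_rot: [179.9, -0.2, -10.1]
contact_force: [-6.2, 0.2, 18.1]
width: 25.0
grasp_force: 110.5
time: 10.42
ee_pos: [574.4, -83.6, 231.5]
tool_rot: [179.6, -0.2, -10.2]
contact_force: [-7.2, -5.0, 18.6]
width: 24.6
grasp_force: 110.8
```

```bash
python3 -m jog '[[-0.3,-3,0,0,0,0,1],[-0.5,-6,0,0,0,0,1],[-0.8,-9,0,0,0,0,1]]';python3 -m jog '[[0,-3,0,0,0,0,1],[0,-6,0,0,0,0,1],[0,-8,0,0,0,0,1]]'
```

```text
time: 10.8
ee_pos: [575.8, -72.6, 231.5]
tool_rot: [179.9, -0.2, -10.2]
contact_force: [-5.7, -0.4, 19.4]
width: 24.8
grasp_force: 110.8
time: 11.18
ee_pos: [577.3, -64.6, 231.7]
tool_rot: [179.9, -0.2, -10.1]
contact_force: [-7.8, 0.6, 20.6]
width: 25.2
grasp_force: 110.9
```

```bash
python3 -m jog '[[0,-3,-0.2,0,0,0,1],[0,-6,-0.3,0,0,0,1],[0,-9,-0.4,0,0,0,1]]';python3 -m jog '[[0,-3,-0.1,0,0,0,1],[0,-6,-0.1,0,0,0,1],[0,-9,-0.2,0,0,0,1]]'; python3 -m jog '[[0,-3,-0.1,0,0,0,1],[0,-6,-0.1,0,0,0,1],[0,-9,-0.2,0,0,0,1]]'
```

```text
time: 11.55
ee_pos: [578.7, -55.7, 231.9]
tool_rot: [179.9, -0.2, -10.1]
contact_force: [-6.4, -0.3, 19.5]
width: 24.9
grasp_force: 110.8
time: 11.92
ee_pos: [579.9, -49.6, 232.2]
tool_rot: [179.6, -0.2, -10.2]
contact_force: [-9.0, -9.4, 18.6]
width: 25.0
grasp_force: 110.6
time: 12.3
ee_pos: [581.8, -38.5, 232.3]
tool_rot: [179.9, -0.2, -10.2]
contact_force: [-6.6, -0.3, 18.2]
width: 24.6
grasp_force: 110.6
```

```bash
python3 -m jog '[[-0.2,-3,0,0,0,0,1],[-0.4,-6,-0.1,0,0,0,1],[-0.5,-9,-0.1,0,0,0,1]]';python3 -m jog '[[0,-3,-0.1,0,0,0,1],[0,-6,-0.1,0,0,0,1],[0,-9,-0.2,0,0,0,1]]'; python3 -m jog '[[0,-3,-0.1,0,0,0,1],[0,-6,-0.1,0,0,0,1],[0,-9,-0.2,0,0,0,1]]'
```

```text
time: 12.68
ee_pos: [583.1, -28.9, 232.4]
tool_rot: [179.9, -0.2, -10.1]
contact_force: [-5.9, -0.4, 19.4]
width: 24.5
grasp_force: 110.8
time: 13.05
ee_pos: [584.6, -19.9, 232.6]
tool_rot: [179.9, -0.2, -10.1]
contact_force: [-6.1, 1.0, 19.9]
width: 25.3
grasp_force: 110.8
time: 13.42
ee_pos: [585.9, -12.6, 232.8]
tool_rot: [179.7, -0.2, -10.1]
contact_force: [-8.2, -7.7, 18.5]
width: 25.0
grasp_force: 110.6
```

```bash
python3 -m jog '[[0,-3,-0.1,0,0,0,1],[0,-6,-0.1,0,0,0,1],[0,-9,-0.2,0,0,0,1]]'
```

```text
time: 13.8
ee_pos: [587.6, -3.2, 233.0]
tool_rot: [179.8, -0.2, -10.2]
contact_force: [-7.7, -1.6, 18.2]
width: 25.1
grasp_force: 110.8
```

```bash
python3 -m jog '[[-0.1,-3,0,0,0,0,1],[-0.2,-6,-0.1,0,0,0,1],[-0.3,-9,-0.1,0,0,0,1]]';python3 -m jog '[[0,-3,-0.1,0,0,0,1],[0,-6,-0.1,0,0,0,1],[0,-9,-0.2,0,0,0,1]]'; python3 -m jog '[[0,-3,-0.1,0,0,0,1],[0,-6,-0.1,0,0,0,1],[0,-9,-0.2,0,0,0,1]]'
```

```text
time: 14.18
ee_pos: [589.1, 6.8, 233.1]
tool_rot: [180.0, -0.2, -10.1]
contact_force: [-6.5, 0.4, 18.1]
width: 24.7
grasp_force: 110.8
time: 14.55
ee_pos: [590.6, 15.8, 233.3]
tool_rot: [180.0, -0.2, -10.1]
contact_force: [-7.1, 0.2, 18.9]
width: 24.7
grasp_force: 110.8
time: 14.92
ee_pos: [592.0, 23.9, 233.5]
tool_rot: [179.9, -0.2, -10.1]
contact_force: [-7.7, -4.8, 18.3]
width: 25.0
grasp_force: 110.6
```

```bash
python3 -m jog '[[0,-3,-0.1,0,0,0,1],[0,-6,-0.1,0,0,0,1],[0,-9,-0.2,0,0,0,1]]';python3 -m jog '[[0,-3,0,0,0,0,1],[0,-6,-0.1,0,0,0,1],[0,-9,-0.1,0,0,0,1]]'
```

```text
time: 15.3
ee_pos: [593.5, 31.9, 233.7]
tool_rot: [179.8, -0.2, -10.2]
contact_force: [-7.8, -3.3, 19.7]
width: 24.7
grasp_force: 110.8
time: 15.68
ee_pos: [595.2, 42.5, 233.8]
tool_rot: [180.0, -0.2, -10.1]
contact_force: [-6.8, -0.2, 19.0]
width: 25.0
grasp_force: 110.7
```

```bash
python3 -m jog '[[0,-3,-0.1,0,0,0,1],[0,-6,-0.1,0,0,0,1],[0,-9,-0.2,0,0,0,1]]';python3 -m jog '[[0,-3,-0.1,0,0,0,1],[0,-6,-0.1,0,0,0,1],[0,-9,-0.2,0,0,0,1]]'; python3 -m jog '[[0,-3,-0.1,0,0,0,1],[0,-6,-0.1,0,0,0,1],[0,-9,-0.2,0,0,0,1]]'
```

```text
time: 16.05
ee_pos: [596.8, 51.5, 234.0]
tool_rot: [180.0, -0.2, -10.1]
contact_force: [-6.0, -0.2, 18.2]
width: 24.9
grasp_force: 110.8
time: 16.42
ee_pos: [598.1, 59.3, 234.2]
tool_rot: [179.8, -0.2, -10.1]
contact_force: [-9.3, -5.5, 19.0]
width: 24.6
grasp_force: 110.7
time: 16.8
ee_pos: [599.5, 66.7, 234.3]
tool_rot: [179.7, -0.2, -10.2]
contact_force: [-8.6, -5.8, 20.7]
width: 24.7
grasp_force: 111.0
```

```bash
python3 -m jog '[[0,-3,-0.1,0,0,0,1],[0,-6,-0.1,0,0,0,1],[0,-9,-0.2,0,0,0,1]]';python3 -m jog '[[0,-3,-0.1,0,0,0,1],[0,-6,-0.1,0,0,0,1],[0,-9,-0.2,0,0,0,1]]'
```

```text
time: 17.18
ee_pos: [602.0, 78.0, 234.5]
tool_rot: [-180.0, -0.3, -10.1]
contact_force: [-5.1, -0.6, 16.5]
width: 24.9
grasp_force: 110.4
time: 17.55
ee_pos: [603.5, 87.0, 234.7]
tool_rot: [-180.0, -0.2, -10.1]
contact_force: [-5.7, -1.0, 17.5]
width: 25.2
grasp_force: 110.4
```

```bash
python3 -m jog '[[0,-3,0,0,0,0,1],[0,-6,-0.1,0,0,0,1],[0,-9,-0.1,0,0,0,1]]';python3 -m jog '[[0,-3,-0.1,0,0,0,1],[0,-6,-0.1,0,0,0,1],[0,-9,-0.1,0,0,0,1]]'; python3 -m jog '[[0,-3,-0.1,0,0,0,1],[0,-6,-0.1,0,0,0,1],[0,-9,-0.2,0,0,0,1]]'
```

```text
time: 17.92
ee_pos: [605.0, 95.9, 234.8]
tool_rot: [-180.0, -0.2, -10.1]
contact_force: [-5.9, -0.3, 17.7]
width: 24.8
grasp_force: 110.6
time: 18.3
ee_pos: [606.3, 102.5, 235.0]
tool_rot: [179.8, -0.2, -10.2]
contact_force: [-8.3, -7.1, 19.4]
width: 24.9
grasp_force: 110.6
time: 18.68
ee_pos: [608.1, 113.5, 235.1]
tool_rot: [-180.0, -0.2, -10.2]
contact_force: [-6.1, 0.1, 17.3]
width: 25.2
grasp_force: 110.5
```

```bash
python3 -m jog '[[0,-3,-0.1,0,0,0,1],[0,-6,-0.1,0,0,0,1],[0,-9,-0.2,0,0,0,1]]';python3 -m jog '[[0,-3,-0.1,0,0,0,1],[0,-6,-0.1,0,0,0,1],[0,-9,-0.2,0,0,0,1]]'
```

```text
time: 19.05
ee_pos: [609.6, 122.6, 235.4]
tool_rot: [-180.0, -0.2, -10.1]
contact_force: [-5.6, 0.1, 17.6]
width: 24.8
grasp_force: 110.5
time: 19.42
ee_pos: [611.1, 131.6, 235.5]
tool_rot: [-179.9, -0.2, -10.1]
contact_force: [-7.1, -1.1, 16.3]
width: 25.2
grasp_force: 110.6
```

```bash
python3 -m jog '[[0,-3,0.1,0,0,0,1],[0,-6,0.1,0,0,0,1],[0,-9,0,0,0,0,1]]';python3 -m jog '[[0,-3,-0.1,0,0,0,1],[0,-6,-0.1,0,0,0,1],[0,-9,-0.1,0,0,0,1]]'; python3 -m jog '[[0,-3,-0.1,0,0,0,1],[0,-6,-0.1,0,0,0,1],[0,-9,-0.2,0,0,0,1]]'
```

```text
time: 19.8
ee_pos: [612.3, 137.9, 235.7]
tool_rot: [179.7, -0.2, -10.2]
contact_force: [-9.6, -8.0, 20.3]
width: 24.5
grasp_force: 110.7
time: 20.18
ee_pos: [614.2, 148.9, 235.8]
tool_rot: [-180.0, -0.2, -10.2]
contact_force: [-6.8, -0.4, 17.2]
width: 25.0
grasp_force: 110.5
time: 20.55
ee_pos: [615.7, 158.3, 236.0]
tool_rot: [-179.9, -0.2, -10.1]
contact_force: [-7.2, 0.1, 17.8]
width: 25.0
grasp_force: 110.6
```

```bash
python3 -m jog '[[0,-3,-0.1,0,0,0,1],[0,-6,-0.1,0,0,0,1],[0,-9,-0.2,0,0,0,1]]';python3 -m jog '[[0,-3,-0.1,0,0,0,1],[0,-6,-0.1,0,0,0,1],[0,-8,-0.1,0,0,0,1],[0,-8,-0.1,0,0,0,1]]'
```

```text
time: 20.92
ee_pos: [617.2, 167.3, 236.2]
tool_rot: [-179.9, -0.2, -10.1]
contact_force: [-8.0, -0.5, 19.2]
width: 24.8
grasp_force: 110.7
time: 21.42
ee_pos: [618.6, 175.4, 236.3]
tool_rot: [-179.9, -0.2, -10.1]
contact_force: [-7.2, 0.9, 18.3]
width: 24.6
grasp_force: 110.6
```

The felt profile is a straight line (231.1 to 236.3), which fits every section being seated. A return pass at the same pressure makes sure of it, on the way back to the rest.

```bash
python3 -m jog '[[0,3,0.2,0,0,0,1],[0,7,0.3,0,0,0,1],[0,12,0.4,0,0,0,1],[0,17,0.5,0,0,0,1],[0,22,0.6,0,0,0,1],[0,27,0.7,0,0,0,1]]'; python3 -m jog '[[0,5,0.1,0,0,0,1],[0,10,0.2,0,0,0,1],[0,15,0.3,0,0,0,1],[0,20,0.4,0,0,0,1],[0,25,0.5,0,0,0,1],[0,30,0.6,0,0,0,1]]'
```

```text
time: 22.18
ee_pos: [614.1, 148.7, 235.8]
tool_rot: [-179.9, -0.2, -10.1]
contact_force: [-6.7, 1.8, 18.9]
width: 24.8
grasp_force: 110.7
time: 22.92
ee_pos: [609.2, 118.9, 235.2]
tool_rot: [-179.9, -0.3, -10.1]
contact_force: [-5.0, 1.0, 18.9]
width: 24.7
grasp_force: 110.7
```

```bash
python3 -m jog '[[0,5,0.1,0,0,0,1],[0,10,0.2,0,0,0,1],[0,15,0.3,0,0,0,1],[0,20,0.4,0,0,0,1],[0,25,0.5,0,0,0,1],[0,30,0.6,0,0,0,1]]'; python3 -m jog '[[0,5,0.1,0,0,0,1],[0,10,0.2,0,0,0,1],[0,15,0.3,0,0,0,1],[0,20,0.4,0,0,0,1],[0,25,0.5,0,0,0,1],[0,30,0.6,0,0,0,1]]'
```

```text
time: 23.68
ee_pos: [604.2, 89.1, 234.7]
tool_rot: [-179.9, -0.3, -10.1]
contact_force: [-5.2, 1.2, 19.2]
width: 25.0
grasp_force: 110.6
time: 24.42
ee_pos: [599.3, 59.3, 234.1]
tool_rot: [-179.9, -0.4, -10.1]
contact_force: [-3.8, 1.0, 18.9]
width: 25.0
grasp_force: 110.6
```

```bash
python3 -m jog '[[0,5,0.1,0,0,0,1],[0,10,0.2,0,0,0,1],[0,15,0.3,0,0,0,1],[0,20,0.4,0,0,0,1],[0,25,0.4,0,0,0,1],[0,30,0.5,0,0,0,1]]'; python3 -m jog '[[0,5,0.1,0,0,0,1],[0,10,0.2,0,0,0,1],[0,15,0.3,0,0,0,1],[0,20,0.4,0,0,0,1],[0,25,0.5,0,0,0,1],[0,30,0.5,0,0,0,1]]'
```

```text
time: 25.18
ee_pos: [594.3, 29.6, 233.6]
tool_rot: [-180.0, -0.4, -10.1]
contact_force: [-3.5, 0.4, 17.0]
width: 24.8
grasp_force: 110.5
time: 25.92
ee_pos: [589.2, -0.2, 232.9]
tool_rot: [180.0, -0.4, -10.1]
contact_force: [-1.7, 1.0, 15.5]
width: 24.8
grasp_force: 110.5
```

```bash
python3 -m jog '[[0,5,0.4,0,0,0,1],[0,10,0.7,0,0,0,1],[0,15,0.9,0,0,0,1],[0,20,1.0,0,0,0,1],[0,25,1.1,0,0,0,1],[0,30,1.2,0,0,0,1]]'; python3 -m jog '[[0,5,0.1,0,0,0,1],[0,10,0.2,0,0,0,1],[0,15,0.3,0,0,0,1],[0,20,0.4,0,0,0,1],[0,25,0.5,0,0,0,1],[0,30,0.6,0,0,0,1]]'
```

```text
time: 26.68
ee_pos: [584.4, -30.0, 232.4]
tool_rot: [180.0, -0.5, -10.1]
contact_force: [-2.7, 0.2, 18.1]
width: 25.0
grasp_force: 110.5
time: 27.42
ee_pos: [579.3, -59.8, 231.9]
tool_rot: [179.9, -0.6, -10.1]
contact_force: [-1.1, -0.1, 17.2]
width: 24.9
grasp_force: 110.5
```

```bash
python3 -m jog '[[0,5,0.1,0,0,0,1],[0,10,0.2,0,0,0,1],[0,15,0.3,0,0,0,1],[0,20,0.4,0,0,0,1],[0,25,0.5,0,0,0,1],[0,30,0.6,0,0,0,1]]'
```

```text
time: 28.18
ee_pos: [574.3, -89.6, 231.3]
tool_rot: [179.9, -0.6, -10.2]
contact_force: [-0.1, 0.3, 17.4]
width: 24.7
grasp_force: 110.5
```

```bash
python3 -m jog '[[0,5,0.1,0,0,0,1],[0,11,0.2,0,0,0,1],[0,11,-4,0,0,0,1],[0,11,-10,0,0,0,1],[0,11,-25,0,0,0,1],[0,11,-40,0,0,0,1],[0,11,-40,0,0,0,1]]'
python3 - <<'E'
from h import *
s=robot.get_state(); print(s['contact_force'],s['torque'],s['ee_pos'],s['tool_rot'])
snap('scene','s3')
im=cv2.imread('pics/s3.png'); 
cv2.imwrite('pics/s3c.png',np.vstack([cv2.resize(im[180:260,200:360],None,fx=4,fy=4,interpolation=cv2.INTER_CUBIC),cv2.resize(im[90:210,60:300],(560,280))[:, :].repeat(1,0) if 0 else cv2.resize(im[100:200,130:290],(640,280),interpolation=cv2.INTER_CUBIC)]))
E
```

```text
time: 29.05
ee_pos: [570.1, -99.4, 268.2]
tool_rot: [180.0, -0.2, -10.1]
contact_force: [0.5, 0.1, -3.1]
width: 25.2
grasp_force: 108.2
[ 0.52590307  0.09272487 -3.08953511] [-0.0073176  -0.04498082 -0.03412616] [570.13003318 -99.44824783 268.21954856] [179.95862775  -0.20624995 -10.14362307]
[-134.90112833   -0.99746662   61.84349355]
```

View pics/s3c.png

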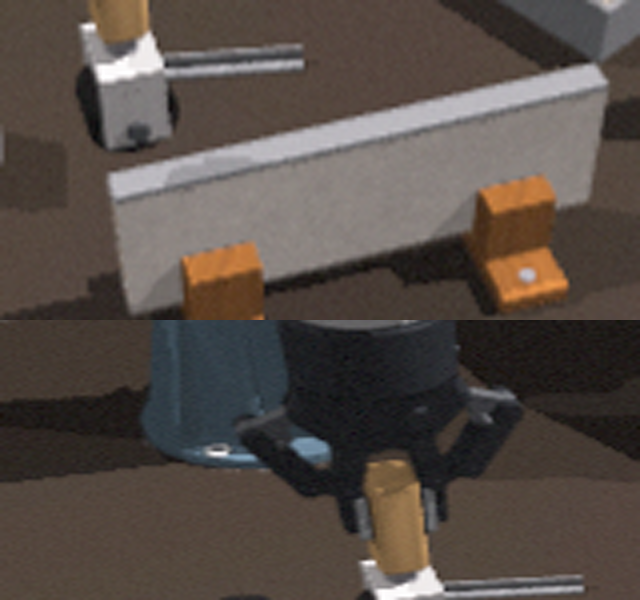

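The trim is now an even smooth line with no steps, from (110,180) to (605,75) in the crop. I check whether the roller slipped or tilted in the grip by comparing wrist views.

```bash
python3 - <<'E'
from h import *
snap('wrist','w3')
a=cv2.imread('pics/w2.png');b=cv2.imread('pics/w3.png')
for n,(x0,y0,x1,y1) in {'fork':(245,188,297,232),'handle':(240,240,303,330),'htop':(232,300,314,376)}.items():
    t=a[y0:y1,x0:x1]; r=cv2.matchTemplate(b[y0-25:y1+25,x0-25:x1+25],t,cv2.TM_CCOEFF_NORMED); _,m,_,l=cv2.minMaxLoc(r); print(n,l[0]-25,l[1]-25,m)
cv2.imwrite('pics/cmp.png',np.hstack([a[150:390,170:370],b[150:390,170:370]]).repeat(2,0).repeat(2,1)[:, :800])
E
```

```text
[ 1.62837062e+02 -9.68397630e-02 -1.00194485e+02]
fork 0 0 0.9874233603477478
handle 0 1 0.9051488041877747
htop 0 1 0.8449992537498474
```

View pics/cmp.png

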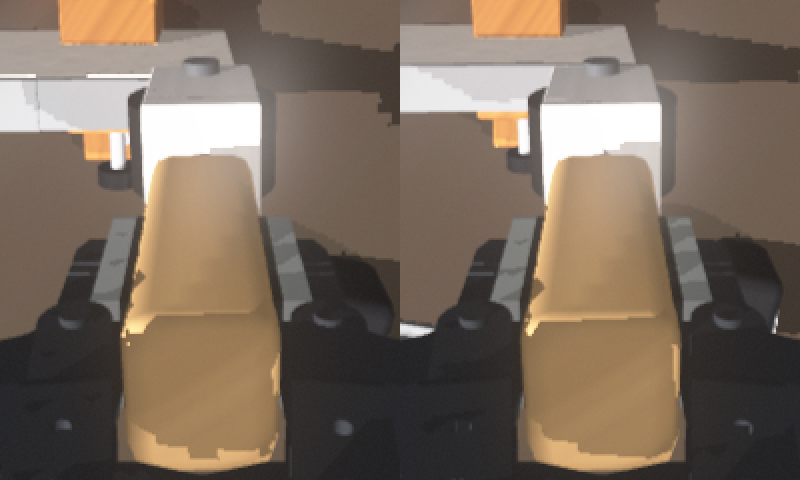

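The grip is unchanged, so I carry the roller back over the rest.

```bash
python3 -m jog '[[-3,17,0,0,0,-0.03,1],[-9,50,0,0,0,-0.1,1],[-17,95,0,0,0,-0.19,1],[-26,145,0,0,0,-0.28,1],[-34,190,0,0,0,-0.37,1],[-40,228,0,0,0,-0.46,1],[-43.5,245,0,0,0,-0.526,1],[-44.4,250.8,0,0,0,-0.526,1],[-44.4,250.8,0,0,0,-0.526,1],[-44.4,250.8,0,0,0,-0.526,1],[-44.4,250.8,0,0,0,-0.526,1]]'
python3 -m jog '[[0,0,15,0,0,0,1],[0,0,45,0,0,0,1],[0,0,75,0,0,0,1],[0,0,85,0,0,0,1],[0,0,85,0,0,0,1],[0,0,85,0,0,0,1],[0,0,85,0,0,0,1]]'
python3 -c "
from h import *
s=robot.get_state(); print(s['contact_force'],s['torque'],s['ee_pos'],s['tool_rot'])
snap('wrist','w4')"
```

```text
time: 30.52
ee_pos: [481.6, -337.4, 266.1]
tool_rot: [-180.0, -0.0, 20.0]
contact_force: [-0.1, -0.2, -2.7]
width: 24.9
grasp_force: 108.1
time: 31.4
ee_pos: [481.8, -338.8, 182.5]
tool_rot: [179.9, -0.1, 20.0]
contact_force: [-0.0, 0.4, -3.1]
width: 24.6
grasp_force: 107.9
[-0.0221953   0.40266684 -3.12477268] [ 0.01634601 -0.01155946  0.02688425] [ 481.7804369  -338.80126914  182.50547706] [ 1.79869810e+02 -5.61863905e-02  1.99868140e+01]
[162.74864189  -0.19820225 -70.06337077]
```

View pics/w4.png

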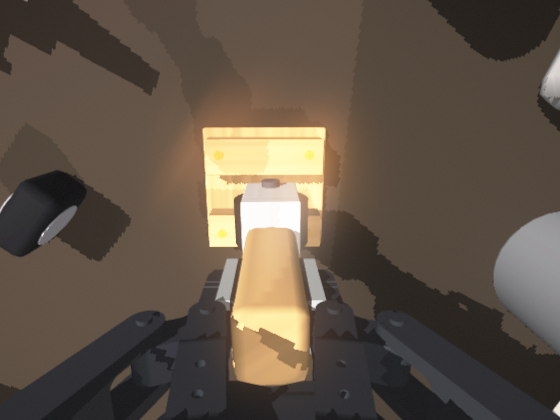

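The roller is squared over the trough and centred on the rest (wheel at (270,215)). I lower it until the fork touches the rails.

```bash
python3 -m jog '[[0,0,8,0,0,0,1],[0,0,18,0,0,0,1],[0,0,28,0,0,0,1],[0,0,36,0,0,0,1],[0,0,43,0,0,0,1],[0,0,48,0,0,0,1],[0,0,50,0,0,0,1],[0,0,50,0,0,0,1]]'
python3 -m jog '[[0,0,1,0,0,0,1],[0,0,2,0,0,0,1],[0,0,3,0,0,0,1],[0,0,3,0,0,0,1]]'
```

```text
time: 32.45
ee_pos: [481.2, -338.2, 131.1]
tool_rot: [180.0, -0.0, 20.0]
contact_force: [-0.8, 0.1, -3.7]
width: 24.9
grasp_force: 108.2
time: 32.95
ee_pos: [481.1, -338.1, 128.0]
tool_rot: [-180.0, 0.0, 20.0]
contact_force: [0.9, 0.3, -3.0]
width: 24.5
grasp_force: 108.2
```

```bash
python3 -m jog '[[0,0,0.5,0,0,0,1],[0,0,1,0,0,0,1],[0,0,1,0,0,0,1]]'; python3 -m jog '[[0,0,0.4,0,0,0,1],[0,0,0.6,0,0,0,1],[0,0,0.6,0,0,0,1]]'
```

```text
time: 33.33
ee_pos: [481.2, -338.3, 127.4]
tool_rot: [180.0, -0.0, 20.0]
contact_force: [0.2, 0.7, -1.3]
width: 24.9
grasp_force: 108.6
time: 33.7
ee_pos: [481.4, -338.3, 127.3]
tool_rot: [180.0, -0.0, 20.0]
contact_force: [-2.1, 2.1, 5.9]
width: 24.9
grasp_force: 109.3
```

It is seated on the rails at the same height as before. I relax the press, release, and lift straight up.

```bash
python3 -m jog '[[0,0,-0.5,0,0,0,1],[0,0,-0.5,0,0,0,1],[0,0,-0.5,0,0,0,0.3],[0,0,-0.5,0,0,0,-0.3],[0,0,-0.5,0,0,0,-1],[0,0,-0.5,0,0,0,-1],[0,0,-0.5,0,0,0,-1],[0,0,-0.5,0,0,0,-1]]' 20
python3 -m jog '[[0,0,-10,0,0,0,-1],[0,0,-30,0,0,0,-1],[0,0,-60,0,0,0,-1],[0,0,-100,0,0,0,-1],[0,0,-140,0,0,0,-1],[0,0,-140,0,0,0,-1],[0,0,-140,0,0,0,-1]]'
python3 - <<'E'
from h import *
snap('scene','s5'); S=np.load('pics/s5.npy'); v,u=np.mgrid[0:420,0:560]; k=(u>95)&(u<170)&(v>205)&(v<295)&(S[...,2]>172)&(S[...,2]<185)
print(k.sum(),S[k].mean(0))
E
```

```text
time: 34.7
ee_pos: [481.2, -338.2, 127.0]
tool_rot: [180.0, -0.0, 20.0]
contact_force: [-0.0, -0.3, -0.4]
width: 85.3
grasp_force: 0.0
time: 35.58
ee_pos: [481.0, -338.0, 267.0]
tool_rot: [180.0, -0.0, 20.0]
contact_force: [-0.2, -0.9, -0.2]
width: 85.6
grasp_force: 0.0
[-134.90112833   -0.99746662   61.84349355]
124 [ 483.29455484 -337.93435822  176.06489477]
```

View pics/s5.png

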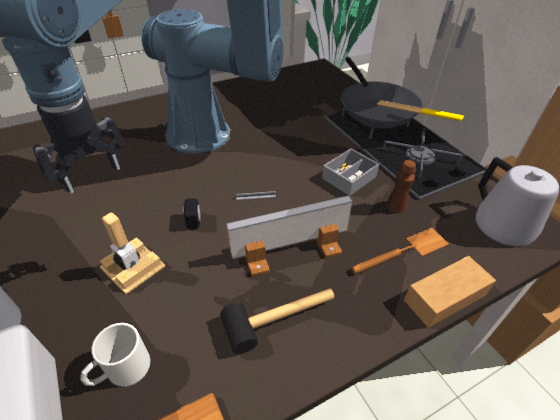

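The roller stands upright in the rest within 0.3 mm of where it started. The trim line from (230,220) to (350,203) is smooth, and nothing else has moved.

```bash
python3 -c "
from rig import robot
print(robot.job_done())"
```

```text
the job is handed in; nothing more can be done
None
```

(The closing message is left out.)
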